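Vent the pressure-test guard, open its gate and hold it wide

ROBOT

A 6-joint arm with a two-finger parallel gripper is mounted at the origin on a cart in front of the work surface, level with it; the furniture and walls round the work are solid. World frame = base frame: x ahead of the robot, y to its left, z up, the work surface at z = 0. Lengths are in m, angles in rad, forces in N, time in s.
With the tool pointing down it reaches from about 0.35 to 0.85 m from the base axis. Payload 8.1 kg.
Tool frame: the origin (TCP) lies on the mounting face of the last link; the fingertips stand 186 mm ahead of it and the grasp point (between the pads) lies 167 mm ahead of it; z points along the fingers, y is the line along which they close (so a half turn about z gives the same grasp; the last joint's range is limited). The gripper opens to 93 mm and grips with 3 to 60 N. Pads are 15 mm wide; open, the fingers measure 128 mm over their backs; the gripper's body (75 mm by 188 mm) begins 65 mm behind the grasp point.
Start: joints at [1.189, 0.13, 1.488, -0, 1.523, -0.085], TCP at [0.175, 0.574, 0.405] pointing down, gripper open.
Joint ranges: [-2.96, 2.96], [-0.89, 2.26], [0.02, 2.5], [-1.34, 4.48], [0, 2.73], [-2.66, 2.66]. Speed limits (rad/s): [2.39, 2.39, 2.79, 3.14, 3.14, 3.14].

INTERFACE

Orientations are given as a rotation vector (axis times angle).
In Python, from plant import * gives the robot as it stands. The module is installed in compiled form; this text tells all that it offers.
- The arm moves only by the tool arm_command, never from a script. Its argument "increments" is a list of rows, each a list of 6 numbers: the shift along the tool's x, y, z in units of 0.2 m (1.0 is 0.2 m), then the turn, a rotation vector about the tool's x, y, z in units of pi rad (1.0 is pi rad). A call has exactly 5 rows; each row is the pose to reach, as a shift and turn from the pose commanded when the call began, along the tool's axes at that moment, turning the shorter way round; what a row does not reach only later rows make up. A row lasts 1/8 s, in which the tool goes at most 62.5 mm and 10.7 degrees, less where a joint would pass 70% of its speed; a pose out of reach is approached as far as the arm can. A call with a number of a shift or a turn outside -1 to 1 is refused whole. A call with a gripper value outside its range is refused whole. "fingers" is the closure, from -1 (fully open) to 1 (shut), set as the call begins (left out, the last holds). The fingers move at their own pace and stop on an object; "force" is the grip in N (left out, the last holds). Time passes only in rows, so rows that repeat a pose let the fingers close, or fill a call up. It gives the time, the measured TCP pose, the force, the opening and the grip force at its end, in the units of the state.
- read_state(): the state, without advancing time (a new reading comes with each control period).
- read_camera(name): name is "scene" or "top" or "wrist"; returns a dict with "image" (384x512x3 uint8, red, green, blue), "fx", "fy", "cx", "cy" (pixels), "T" (4x4, takes a point from camera to world coordinates). Camera axes: x right, y down, z forward; pixel columns grow to the right and rows downward; lengths in m; the calibration is good to about 2 mm. A picture is of the moment at which its call begins. There is no depth.
- close_job(): hands the job in; it is judged then, once.
The state is a dict: "t": time; "q": joint angles; "dq": joint speeds; "joint_torque": joint torques, N m; "tool_pos": TCP position; "orientation": TCP orientation; "force": force on the tool from outside, world axes, zero at the start; "wrist_torque": the same for the moment, N m; "opening": finger opening in m; "gripper_force": force on a finger pad.
Only numpy, scipy, OpenCV 4.12 (cv2) and the standard library are available. Lean on these libraries where they do the work, as an engineer would, in place of code of your own. Each camera call takes 0.05 s, during which the arm holds its last target. There are 200 camera calls.

TASK

The tube in the pressure-test guard is finished and I need both hands to lift it out, so open the guard for me. First vent it by turning the round brass bleed nut on its roof a quarter turn counterclockwise, to its stop; then squeeze the two yellow tabs on the frame fully together to draw the frame bolt, which stays drawn; then squeeze the two red tabs on the gate fully together and, keeping them squeezed, swing the gate out past its half-way check until it stands wide open, square to the front of the guard, without ever letting it spring back and without disturbing the loose things on the bench. Finish while holding: the red tabs still squeezed in the gripper and the gate held still and wide, since its closing spring would pull it back.

Things in the scene. Friction and masses are not known exactly. Their poses are not given: they have to be found in the camera images.
- guard: The test guard: fixed aluminium-profile box with clear roof, 220 mm deep (x), 350 mm wide (y), 125 mm high; origin under its centre. x points from its front (gate side) to its back, y along the front from the hinge end to the yellow tabs, z up.
- bleed_nut_grip (a point): Centre of the bleed nut: a round knurled brass nut with an upright axis, 30 mm in diameter, 26 mm high, from 150 to 176 mm above the bench on a thinner stem over the guard's roof (roof top at 129 mm). It lies 10 mm along -x and 115 mm along +y of guard. A black line on its top turns with it; the yellow tabs, 80 mm in front of its axis, are higher (191 mm).
- bleed_nut (a joint): Turn of the bleed nut in rad: 0 shut, grows counterclockwise from above, stop at 1.6; starts between 0 and 0.12. Vented from 1.3 on; the red gauge needle on the guard's front sinks with it to its lower left end. Drag 0.05 N m, stays where it is left.
- frame_catch_grip (a point): Where to grasp the frame catch: middle of the two upright yellow tabs once squeezed, 170 mm above the bench, fixed to the guard, axes as guard. Tabs: 10 mm thick along y, 26 mm wide along x, from 137 to 191 mm above the bench; all else beside them is below 147 mm. The outer tab is fixed, its outer face 16.5 mm from this point along +y.
- frame_bolt: The sliding yellow tab, carrying the frame bolt; origin at the guard's origin when shot. Its outer face is 29.5 mm from frame_catch_grip along -y when shot (46 mm over both tabs), 16.5 mm when squeezed home (33 mm over both). Slides stiffly (about 4 N) and stays where it is left.
- frame_catch (a joint): Draw of the frame bolt in m: 0 shot (gate blocked), 0.013 squeezed home; clear of the gate from 0.009. Held by friction, no spring; may start up to 0.002.
- gate_grip (a point): Where to grasp the gate: middle of the two upright red tabs once squeezed, 170 mm above the bench, on the gate's top rail; swings with the gate. Axes as guard when shut, turning with the gate. Tabs: size and height as the yellow ones, all else beside them below 147 mm. The one on the hinge side is fixed to the gate, outer face 16.5 mm from this point along -y.
- grip_trigger: The sliding red tab with the gate's spring bolt: outer face 29.5 mm from gate_grip along +y at rest (46 mm over both tabs), 16.5 mm squeezed home (33 mm over both). The squeeze takes 5 N at first, 11 N at home; springs back when let go. Origin on the hinge axis at bench height when at rest.
- gate_catch (a joint): Draw of the gate's spring bolt in m: 0 shot, 0.013 fully squeezed; the bolt is clear of the frame from 0.009.
- gate_hinge (a point): Point on the gate's upright hinge axis, 170 mm above the bench, at the end of the guard's front away from the yellow tabs. Axes as gate_grip, which lies 142.5 mm from it along y and 25 mm along x; frame_catch_grip lies 289.5 mm along y, 25 mm along x (gate shut). Gate: 190 mm wide, 24 to 147 mm above the bench, tabs higher.
- gate_swing (a joint): Opening of the gate in rad: 0 shut, grows counterclockwise from above, stop at 1.75. A self-closing spring pulls it shut (1 N at the tabs when shut, 4 N at 1.5). A sprung roller check is pushed over between 0.3 and 1.1 (up to about 6 N at the tabs, hardest near 0.35). Let go when wide, the gate springs back right through the check.
- paint_tin_mid (a point): Loose bystander: small paint tin with a red and white wrap, standing, 78 mm in diameter, 77 mm high; point at its centre. Leave alone.
- tape_electrical: Loose bystander: roll of black electrical tape lying flat, 58 mm across, 19 mm high. Leave alone.
- paint_marker: Loose bystander: white and black paint marker, 133 mm long, 18 mm thick, lying down. Leave alone.
- tape_measure: Loose bystander: yellow and black tape measure, 36 x 73 x 62 mm, origin under its centre. Leave alone.

How it is judged:
On the way, in this order (a step that is already met when the one before it is completed fails the run):
1. the guard is vented: the bleed nut is turned open while the frame bolt is shot (value of joint bleed_nut above 1.3 rad and value of joint frame_catch below 0.006 m), for 0.1 s.
2. the frame bolt is drawn while the gate is shut (value of joint frame_catch above 0.0095 m and value of joint gate_swing below 0.1 rad), for 0.1 s.
3. the red tabs are squeezed, with the gate still shut (value of joint gate_catch above 0.0095 m and value of joint gate_swing below 0.12 rad and contact force between the fingers and grip_trigger above 1 N), for 0.05 s.
4. the gate is swung past its check (value of joint gate_swing above 1.1 rad), for 0.1 s.
At the end, for the whole second after the job is handed in: Gate still, over 1.4 rad (80 degrees) open, held by the fingers on the red tabs, which stay squeezed (over 2 N on the sliding tab, drawn over 9.5 mm); bleed nut open over 1.3 rad; frame bolt drawn over 9.5 mm; tin, tape roll, marker and tape measure within 30 mm of where they stood (value of joint gate_swing above 1.4 rad and velocity of joint gate_swing between -0.15 and 0.15 rad/s and value of joint bleed_nut above 1.3 rad and value of joint each of frame_catch, gate_catch above 0.0095 m and contact force between the fingers and grip_trigger above 2 N and distance of each of paint_tin_mid, tape_electrical, paint_marker, tape_measure from where it was at the start of the episode below 0.03 m); the arm keeps its last pose, push and grip.
It fails at once if the gate is let spring back (closing faster than 1 rad/s) (velocity of joint gate_swing below -1 rad/s).
It fails at once if a bystander is disturbed (moved over 30 mm) (distance of any of paint_tin_mid, tape_electrical, paint_marker, tape_measure from where it was at the start of the episode above 0.03 m).
It also fails if it takes over 58 s, if anything falls off the work surface, if the arm or the gripper's body presses on something with over 40 N, if the wrist force passes 120 N, or if a joint passes its speed limit or range.

## Working session

There is one attempt and no reset: what is moved stays moved. The work goes in short steps, Python scripts to look and compute and a tool call to move; the robot and the scene stay as the last step left them, time stands still between calls to the robot, and variables do not carry over. Pictures are saved under pics/ and viewed, at most 10 in all, crops included, and the job is handed in when it is done.

Besides the shell and the picture viewer there is one more tool, called after "Request:" in YAML: its name, and indented under it one key for each argument. arm_command: Moves the arm, as the interface text tells. Shifts and turns lie within -1 to 1; 1 stands for 0.2 m of shift or pi rad of turn. Its arguments: {"type":"object","properties":{"increments":{"type":"array","items":{"type":"array","items":{"type":"number","minimum":-1,"maximum":1}}},"fingers":{"type":"number"},"force":{"type":"number"}},"required":["increments"]}

```bash
mkdir -p pics; cat > h.py <<'E'
from plant import *
import numpy as np, cv2
from scipy.spatial.transform import Rotation as R
def ray(c,u,v,z):
    d=c["T"][:3,:3]@np.array([(u-c["cx"])/c["fx"],(v-c["cy"])/c["fy"],1.]); o=c["T"][:3,3]
    return o+d*(z-o[2])/d[2]
def proj(c,p):
    q=np.linalg.inv(c["T"])@np.r_[p,1]; return [c["fx"]*q[0]/q[2]+c["cx"],c["fy"]*q[1]/q[2]+c["cy"]]
def save(c,n,crop=None,s=1):
    im=c["image"][:,:,::-1]
    if crop: im=im[crop[1]:crop[3],crop[0]:crop[2]]
    cv2.imwrite("pics/"+n,cv2.resize(im,None,fx=s,fy=s,interpolation=cv2.INTER_CUBIC))
def blobs(c,lo,hi,amin=30):
    h=cv2.cvtColor(c["image"],cv2.COLOR_RGB2HSV); m=cv2.inRange(h,np.array(lo),np.array(hi))
    n,l,s,ce=cv2.connectedComponentsWithStats(m)
    return [(s[i].tolist(),ce[i].round(1).tolist()) for i in range(1,n) if s[i][4]>amin]
E
python3 - <<'E'
from h import *
ims=[]
for n in ["scene","top"]:
    c=read_camera(n); save(c,n+".png",s=1.5); print(n,c["T"].round(3).tolist(),c["fx"])
    print("Y",blobs(c,(20,120,100),(35,255,255))); print("R",blobs(c,(0,150,80),(8,255,255)))
s=read_state(); print(s)
E
```

```text
scene [[0.568, -0.666, 0.483, 0.054], [-0.823, -0.467, 0.324, -0.394], [0.01, -0.582, -0.813, 1.035], [0.0, 0.0, 0.0, 1.0]] 370.3471678298413
Y [([93, 14, 15, 17, 108], [98.9, 19.4]), ([357, 124, 22, 23, 352], [367.1, 134.7]), ([165, 222, 22, 15, 181], [173.7, 228.2])]
R [([47, 89, 17, 13, 96], [54.7, 95.0]), ([377, 219, 36, 32, 280], [395.9, 235.2])]
top [[-0.02, -0.998, 0.058, 0.518], [-1.0, 0.019, -0.021, -0.029], [0.02, -0.058, -0.998, 1.319], [0.0, 0.0, 0.0, 1.0]] 423.42953337872575
Y [([306, 49, 22, 22, 366], [316.6, 59.8]), ([100, 202, 10, 9, 57], [104.5, 205.9]), ([126, 215, 10, 6, 39], [130.5, 217.6]), ([120, 227, 11, 5, 35], [124.9, 229.0]), ([187, 249, 21, 24, 256], [197.0, 260.8])]
R [([360, 118, 35, 15, 106], [377.5, 123.6]), ([357, 129, 37, 9, 112], [374.5, 134.2])]
{'t': 0.1, 'q': array([ 1.18862008e+00,  1.31098447e-01,  1.48913835e+00, -2.12610597e-07,
        1.52297064e+00, -8.53902144e-02]), 'dq': array([ 0.00092105,  0.0009594 , -0.00339407, -0.00019546,  0.00040415,
        0.00094968]), 'joint_torque': array([ 1.32939407e-03, -5.61336029e+01, -4.93098164e+01,  7.70643004e-02,
        2.91320012e-02, -3.99557268e-05]), 'tool_pos': array([0.17537077, 0.57359979, 0.40380202]), 'orientation': array([-4.64425895e-01, -3.10669566e+00,  2.46728665e-03]), 'force': array([-0.50871581, -0.53442135,  0.35927535]), 'wrist_torque': array([-0.0288396 ,  0.01139081, -0.03095022]), 'gripper_force': 0.0, 'opening': 0.09301483310421055}
```

View pics/scene.png

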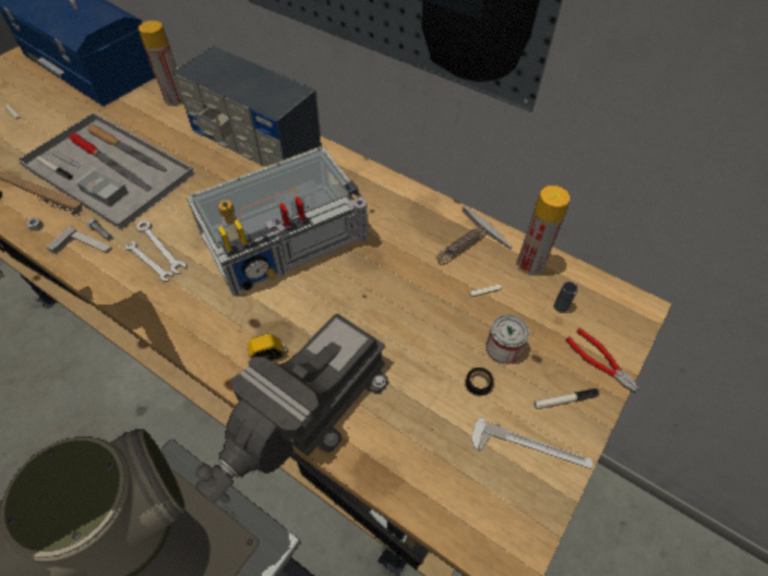

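View pics/top.png

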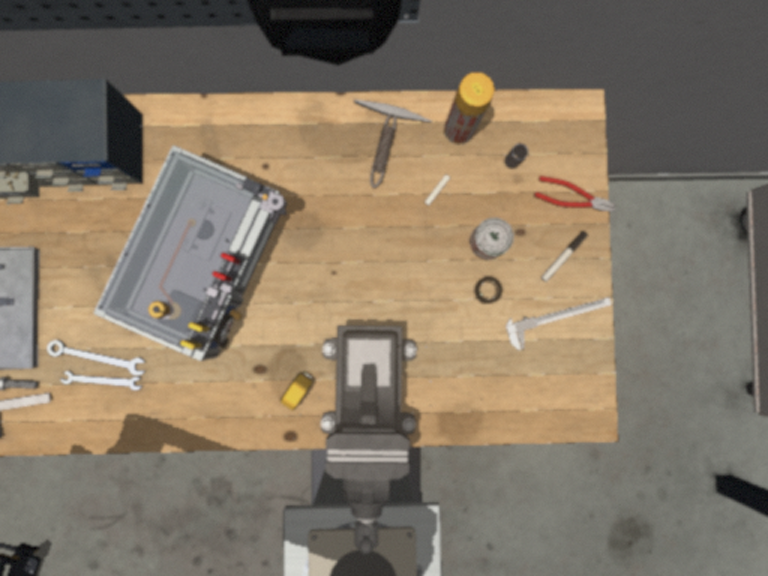

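```bash
python3 - <<'E'
from h import *
c=read_camera("top")
y=[ray(c,130.5,217.6,.18),ray(c,124.9,229,.18)]
h=cv2.cvtColor(c["image"],cv2.COLOR_RGB2HSV)
m=(((h[...,0]<8)|(h[...,0]>172))&(h[...,1]>140)&(h[...,2]>70)).astype(np.uint8)
n,l,s,ce=cv2.connectedComponentsWithStats(m)
r=[]
for i in range(1,n):
    if s[i][4]>12 and ce[i][0]<200: r.append(ray(c,*ce[i],.18)); print("R",s[i],ce[i],r[-1])
print("Y",y); nut=ray(c,158/1.5,309/1.5,.176); print("nut",nut)
hinge=ray(c,277/1.5,201/1.5,.147);print("hinge",hinge, "tapem",ray(c,197,260.8,.06))
ym=(y[0]+y[1])/2
print("corners",[ray(c,u/1.5,v/1.5,.125)[:2].round(3) for u,v in [(175,149),(97,312),(203,358)]])
if len(r)==2:
    rm=(r[0]+r[1])/2; d=ym-rm; print("mid",ym,rm,np.linalg.norm(d),np.degrees(np.arctan2(d[1],d[0])), np.linalg.norm(nut-ym))
s=read_state(); print(R.from_rotvec(s["orientation"]).as_matrix().round(3))
w=read_camera("wrist"); print(w["T"].round(3).tolist())
E
```

```text
R [148 169   9   6  30] [152.23333333 171.26666667] [0.64594509 0.22550956 0.18      ]
R [142 181  10   6  30] [146.8        183.63333333] [0.61284837 0.24022182 0.18      ]
Y [array([0.52267533, 0.28399343, 0.18      ]), array([0.49263495, 0.29892168, 0.18      ])]
nut [0.55508109 0.35207895 0.176     ]
hinge [0.75235143 0.14233254 0.147     ] tapem [0.39226755 0.12272092 0.06      ]
corners [array([0.859, 0.337]), array([0.553, 0.482]), array([0.464, 0.286])]
mid [0.50765514 0.29145756 0.18      ] [0.62939673 0.23286569 0.18      ] 0.13510744306997835 154.299390825805 0.07707252209995741
[[-0.956  0.292 -0.001]
 [ 0.292  0.956 -0.001]
 [ 0.    -0.001 -1.   ]]
[[0.292, 0.919, 0.266, 0.101], [0.957, -0.28, -0.082, 0.596], [-0.0, 0.279, -0.96, 0.385], [0.0, 0.0, 0.0, 1.0]]
```

Request:
arm_command:
  increments:
    - [-0.3,-0.07,-0.2,0,0,0]
    - [-0.6,-0.14,-0.23,0,0,0]
    - [-0.85,-0.2,-0.23,0,0,0]
    - [-1,-0.24,-0.23,0,0,0]
    - [-1,-0.24,-0.23,0,0,0]
  fingers: -1
  force: 20

```text
t: 0.82
tool_pos: [0.3545, 0.468, 0.4504]
orientation: [0.47, 3.106, -0.001]
force: [-0.9, -0.2, -0.2]
opening: 0.093
gripper_force: 0.0
```

Request:
arm_command:
  increments:
    - [-0.3,-0.07,0,0,0,0]
    - [-0.6,-0.14,0,0,0,0]
    - [-0.85,-0.2,0,0,0,0]
    - [-1,-0.24,0,0,0,0]
    - [-1,-0.24,0,0,0,0]

```text
t: 1.45
tool_pos: [0.5308, 0.3644, 0.45]
orientation: [-0.468, -3.106, 0.001]
force: [-0.4, 0.7, -0.3]
opening: 0.0931
gripper_force: 0.0
```

Request:
arm_command:
  increments:
    - [-0.13,0,0,0,0,0.055]
    - [-0.13,0,0,0,0,0.11]
    - [-0.13,0,0,0,0,0.165]
    - [-0.13,0,0,0,0,0.22]
    - [-0.13,0,0,0,0,0.275]

```text
t: 2.08
tool_pos: [0.5531, 0.3593, 0.4507]
orientation: [-1.727, -2.623, 0.0]
force: [0.2, -0.3, 0.0]
opening: 0.0927
gripper_force: 0.0
```

Request:
arm_command:
  increments:
    - [0,0,0,0,0,0.055]
    - [0,0,0,0,0,0.11]
    - [0,0,0,0,0,0.165]
    - [0,0,0,0,0,0.22]
    - [0,0,0,0,0,0.273]

```text
t: 2.7
tool_pos: [0.5531, 0.3593, 0.4508]
orientation: [-2.661, -1.668, 0.0]
force: [-0.6, 0.2, -0.5]
opening: 0.0932
gripper_force: 0.0
```

```bash
python3 - <<'E'
from h import *
c=read_camera("wrist"); save(c,"w1.png",s=1.5)
s=read_state(); print(s["t"],s["q"].round(3),s["tool_pos"],R.from_rotvec(s["orientation"]).as_matrix().round(3).tolist())
print("Y",blobs(c,(20,120,100),(35,255,255))); print("nutpred",proj(c,[.555,.352,.176]),proj(c,[.55,.36,.176]))
print("R",blobs(c,(0,140,70),(8,255,255)))
E
```

```text
2.75 [4.980e-01 2.790e-01 1.236e+00 1.000e-03 1.627e+00 9.570e-01] [0.55312984 0.35922009 0.450698  ] [[0.443, 0.896, -0.001], [0.896, -0.443, 0.0], [0.0, -0.001, -1.0]]
Y [([251, 249, 5, 14, 37], [253.0, 255.9]), ([209, 250, 14, 42, 296], [215.4, 277.8]), ([252, 275, 11, 16, 157], [256.5, 282.6]), ([201, 351, 27, 18, 315], [213.1, 359.2])]
nutpred [np.float64(257.5389111297399), np.float64(197.36479519222976)] [np.float64(247.827342786963), np.float64(191.51728854437016)]
R [([414, 271, 9, 13, 56], [418.9, 277.2])]
```

View pics/w1.png

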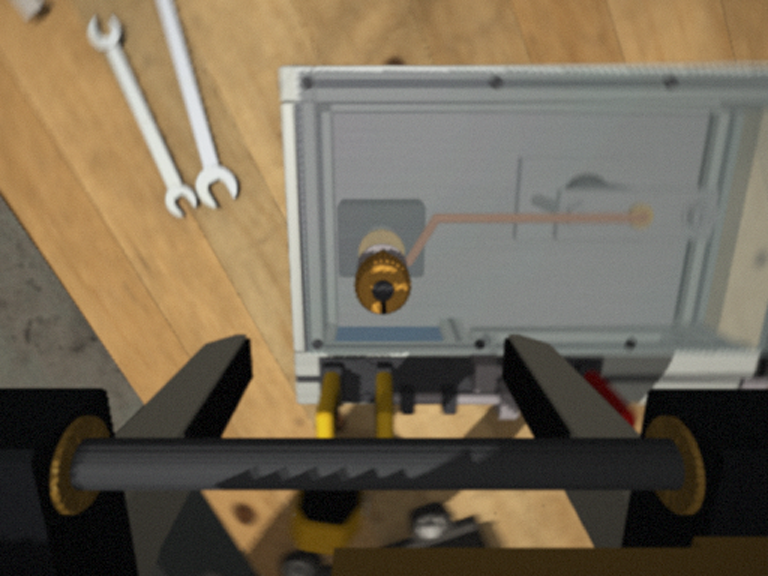

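```bash
python3 - <<'E'
from h import *
c=read_camera("wrist")
s=read_state(); M=R.from_rotvec(s["orientation"]).as_matrix()
f=lambda n,p:print(n,p.round(4),"tool",(M.T@(p-s["tool_pos"])).round(4))
f("nut",ray(c,383/1.5,290/1.5,.176))
for u,z in((324,.191),(342,.191),(376,.191),(393,.191)): f("y",ray(c,u/1.5,378/1.5,z))
a,b=ray(c,283/1.5,68/1.5,.125),ray(c,765/1.5,64/1.5,.125); d=a-b; print(np.degrees(np.arctan2(d[1],d[0])),a,b)
h=cv2.cvtColor(c["image"],cv2.COLOR_RGB2HSV)
E
```

```text
nut [0.5549 0.3558 0.176 ] tool [-0.0022  0.0031  0.2747]
y [0.5061 0.3293 0.191 ] tool [-0.0473 -0.0295  0.2597]
y [0.5148 0.325  0.191 ] tool [-0.0474 -0.0197  0.2597]
y [0.5314 0.3168 0.191 ] tool [-0.0476 -0.0012  0.2597]
y [0.5397 0.3127 0.191 ] tool [-0.0477  0.008   0.2597]
154.17952597595513 [0.55567906 0.48806425 0.125     ] [0.80670617 0.36660233 0.125     ]
```

Request:
arm_command:
  increments:
    - [-0.01,0.015,0.2,0,0,0]
    - [-0.01,0.015,0.4,0,0,0]
    - [-0.01,0.015,0.5,0,0,0]
    - [-0.01,0.015,0.58,0,0,0]
    - [-0.01,0.015,0.59,0,0,0]

```text
t: 3.42
tool_pos: [0.5563, 0.3545, 0.3322]
orientation: [-2.658, -1.675, 0.001]
force: [0.2, -0.7, 0.1]
opening: 0.0929
gripper_force: 0.0
```

Request:
arm_command:
  increments:
    - [0,0,0,0,0,0]
    - [0,0,0,0,0,0]
    - [0,0,0,0,0,0]
    - [0,0,0,0,0,0]
    - [0,0,0,0,0,0]
  fingers: 1
  force: 15

```text
t: 4.05
tool_pos: [0.5566, 0.3543, 0.3328]
orientation: [2.659, 1.673, 0.0]
force: [0.0, -0.0, 0.4]
opening: 0.0474
gripper_force: 0.0
```

```bash
python3 - <<'E'
from h import *
c=read_camera("wrist"); save(c,"w2.png")
s=read_state(); print(s["t"],s["opening"],s["gripper_force"],s["force"],s["wrist_torque"],s["tool_pos"])
E
```

```text
4.1 0.04354744831559309 0.0 [ 0.72174761 -0.28601993  1.76503713] [ 0.00305765  0.10015909 -0.01433039] [0.55658681 0.35428249 0.33275953]
```

View pics/w2.png

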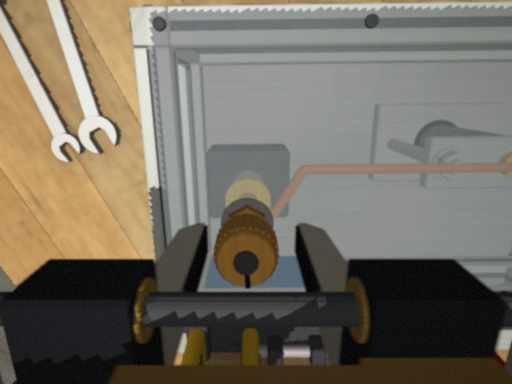

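```bash
python3 - <<'E'
from h import *
c=read_camera("wrist"); s=read_state(); M=R.from_rotvec(s["orientation"]).as_matrix()
p=ray(c,246.5,262,.176); print((M.T@(p-s["tool_pos"])).round(4), proj(c,s["tool_pos"]+M@[0,0,.157]),s["opening"])
E
```

```text
[ 0.0004 -0.0023  0.1567] [np.float64(251.4291888010744), np.float64(262.4563596448151)] 0.03948338804849102
```

Request:
arm_command:
  increments:
    - [0,0,0,0,0,0]
    - [0,0,0,0,0,0]
    - [0,0,0,0,0,0]
    - [0,0,0,0,0,0]
    - [0,0,0,0,0,0]

```text
t: 4.78
tool_pos: [0.5551, 0.3552, 0.3326]
orientation: [-2.656, -1.673, 0.005]
force: [-8.6, 2.3, 4.1]
opening: 0.0295
gripper_force: 15.0
```

Request:
arm_command:
  increments:
    - [0,-0.008,0,0,0,-0.05]
    - [0,-0.008,0,0,0,-0.1]
    - [0,-0.008,0,0,0,-0.15]
    - [0,-0.008,0,0,0,-0.2]
    - [0,-0.008,0,0,0,-0.25]

```text
t: 5.4
tool_pos: [0.5554, 0.3552, 0.3327]
orientation: [1.81, 2.567, 0.002]
force: [4.3, 2.4, -3.0]
opening: 0.0292
gripper_force: 15.0
```

Request:
arm_command:
  increments:
    - [0,0,0,0,0,-0.05]
    - [0,0,0,0,0,-0.1]
    - [0,0,0,0,0,-0.15]
    - [0,0,0,0,0,-0.2]
    - [0,0,0,0,0,-0.25]

```text
t: 6.02
tool_pos: [0.556, 0.3557, 0.3327]
orientation: [0.689, 3.062, 0.005]
force: [9.8, 7.6, -6.5]
opening: 0.0297
gripper_force: 15.0
```

```bash
python3 - <<'E'
from h import *
c=read_camera("wrist"); save(c,"w3.png")
s=read_state(); print(s["t"],s["q"].round(3),s["force"],s["wrist_torque"],s["tool_pos"],s["orientation"])
E
```

```text
6.075 [ 4.910e-01  3.290e-01  1.391e+00  1.000e-03  1.417e+00 -6.450e-01] [ 8.8902011   6.50864681 -6.33939188] [ 1.06495134 -1.47599432 -0.18257553] [0.55614648 0.35569303 0.33274036] [0.67617852 3.06475517 0.00529958]
```

View pics/w3.png

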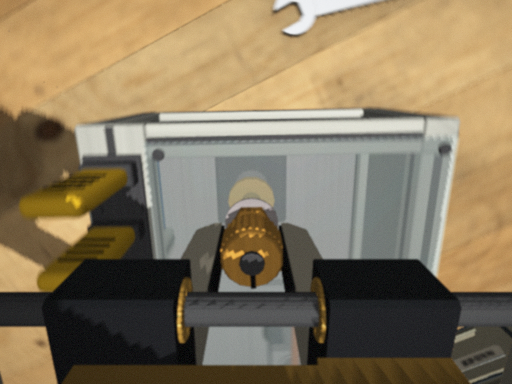

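Request:
arm_command:
  increments:
    - [0,0,0,0,0,0]
    - [0,0,0,0,0,0]
    - [0,0,-0.1,0,0,0]
    - [0,0,-0.35,0,0,0]
    - [0,0,-0.6,0,0,0]
  fingers: -0.1

```text
t: 6.7
tool_pos: [0.5548, 0.3548, 0.4554]
orientation: [0.697, 3.063, 0.0]
force: [0.7, 0.5, 0.2]
opening: 0.0514
gripper_force: 0.0
```

Request:
arm_command:
  increments:
    - [0,0,0,0,0,0.05]
    - [0,0,0,0,0,0.1]
    - [0,0,0,0,0,0.15]
    - [0,0,0,0,0,0.2]
    - [0,0,0,0,0,0.25]
  fingers: -1

```text
t: 7.32
tool_pos: [0.555, 0.3549, 0.4547]
orientation: [1.823, 2.558, 0.002]
force: [0.1, -0.2, 0.1]
opening: 0.0921
gripper_force: 0.0
```

Request:
arm_command:
  increments:
    - [0,0,0,0,0,0.05]
    - [0,0,0,0,0,0.1]
    - [0,0,0,0,0,0.15]
    - [0,0,0,0,0,0.2]
    - [0,0,0,0,0,0.25]

```text
t: 7.95
tool_pos: [0.555, 0.3549, 0.4547]
orientation: [2.663, 1.666, 0.003]
force: [-0.1, -0.1, -0.6]
opening: 0.0932
gripper_force: 0.0
```

Request:
arm_command:
  increments:
    - [-0.1,0,0,0,0,0]
    - [-0.25,0,0,0,0,0]
    - [-0.4,0,0,0,0,0]
    - [-0.4,0,0,0,0,0]
    - [-0.4,0,0,0,0,0]

```text
t: 8.57
tool_pos: [0.5207, 0.2831, 0.4541]
orientation: [2.659, 1.673, 0.003]
force: [-0.5, -1.4, -0.3]
opening: 0.0931
gripper_force: 0.0
```

```bash
python3 - <<'E'
from h import *
c=read_camera("wrist"); save(c,"w4.png",s=1.5)
s=read_state(); M=R.from_rotvec(s["orientation"]).as_matrix(); print(s["t"],s["q"].round(3),s["tool_pos"],np.degrees(np.arctan2(M[1,1],M[0,1])),M[:,2],s["opening"])
h=cv2.cvtColor(c["image"],cv2.COLOR_RGB2HSV)
m=cv2.inRange(h,np.array((20,110,80)),np.array((36,255,255)))
print(blobs(c,(20,110,80),(36,255,255)))
for v in range(150,260,6):
    d=np.flatnonzero(np.diff(np.r_[0,(m[v]>0).astype(int),0])); print(v,d.tolist())
E
```

```text
8.625 [0.412 0.095 1.438 0.    1.608 0.859] [0.52069604 0.28336129 0.45370819] -25.636193310926036 [ 1.16258404e-03  7.66470281e-04 -9.99999030e-01] 0.09293987922948611
[([230, 68, 37, 38, 814], [248.0, 86.7]), ([203, 165, 17, 45, 504], [210.2, 187.6]), ([245, 165, 15, 44, 507], [252.0, 187.3]), ([192, 277, 5, 15, 33], [194.2, 286.3])]
150 []
156 []
162 []
168 [209, 219, 247, 257]
174 [207, 217, 247, 257]
180 [204, 215, 246, 259]
186 [203, 216, 247, 259]
192 [204, 216, 246, 259]
198 [203, 216, 246, 258, 259, 260, 323, 324]
204 [204, 216, 246, 260, 336, 337, 355, 356]
210 []
216 []
222 []
228 [230, 231]
234 [261, 262]
240 [269, 270, 271, 272]
246 []
252 []
258 []
```

View pics/w4.png

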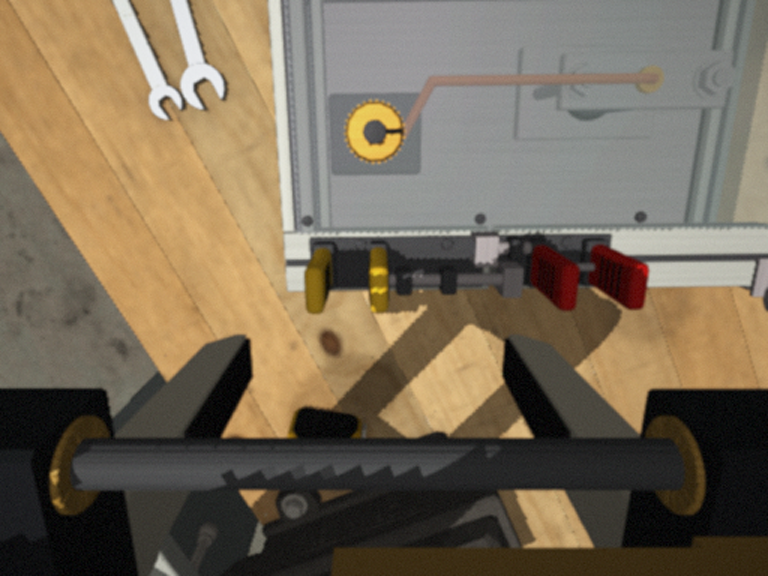

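```bash
python3 - <<'E'
from h import *
c=read_camera("wrist"); s=read_state(); M=R.from_rotvec(s["orientation"]).as_matrix()
f=lambda n,p:print(n,p.round(4),"tool",(M.T@(p-s["tool_pos"])).round(4))
for u in(203.5,216,246,259.5): f("y",ray(c,u,193,.191))
for v in (180,207): f("yv",ray(c,231,v,.191))
h=cv2.cvtColor(c["image"],cv2.COLOR_RGB2HSV)
m=(((h[...,0]<8)|(h[...,0]>172))&(h[...,1]>140)&(h[...,2]>60))
for v in range(160,208,4):
    d=np.flatnonzero(np.diff(np.r_[0,m[v].astype(int),0])); print(v,d.tolist(),h[v,[365,375,380,410,420,428]].tolist())
E
```

```text
y [0.488  0.3012 0.191 ] tool [ 0.0017 -0.0372  0.2623]
y [0.4969 0.297  0.191 ] tool [ 0.0017 -0.0275  0.2623]
y [0.518  0.2869 0.191 ] tool [ 0.0017 -0.004   0.2623]
y [0.5275 0.2823 0.191 ] tool [0.0017 0.0065 0.2623]
yv [0.5121 0.3014 0.191 ] tool [ 0.0122 -0.0156  0.2623]
yv [0.5022 0.2816 0.191 ] tool [-0.0099 -0.0159  0.2623]
160 [] [[60, 7, 36], [150, 4, 60], [150, 4, 72], [25, 15, 204], [30, 14, 198], [30, 13, 195]]
164 [359, 364, 397, 404] [[1, 139, 46], [165, 15, 68], [170, 10, 76], [24, 13, 198], [28, 19, 198], [28, 16, 201]]
168 [360, 370, 396, 411] [[2, 228, 67], [135, 28, 37], [90, 7, 37], [0, 185, 84], [33, 14, 196], [30, 16, 194]]
172 [363, 364, 366, 376, 404, 422] [[0, 255, 58], [1, 211, 69], [12, 38, 34], [0, 226, 88], [0, 179, 80], [108, 17, 74]]
176 [369, 370, 371, 384, 412, 413, 415, 430] [[2, 184, 47], [2, 212, 66], [2, 234, 73], [1, 205, 36], [1, 229, 90], [1, 212, 124]]
180 [374, 387, 421, 433] [[178, 255, 38], [1, 238, 75], [0, 229, 99], [1, 203, 39], [179, 237, 57], [1, 234, 133]]
184 [374, 387, 420, 432] [[177, 225, 34], [1, 224, 82], [1, 225, 101], [178, 213, 48], [179, 243, 64], [1, 220, 101]]
188 [373, 386, 420, 431] [[177, 167, 29], [0, 214, 81], [1, 211, 104], [1, 224, 50], [2, 221, 68], [0, 237, 98]]
192 [358, 359, 373, 386, 419, 432] [[178, 231, 32], [0, 211, 87], [1, 242, 95], [179, 255, 44], [2, 225, 76], [1, 228, 95]]
196 [373, 385, 405, 406, 419, 431] [[2, 242, 40], [179, 229, 87], [1, 225, 101], [0, 235, 38], [0, 219, 77], [2, 231, 96]]
200 [367, 368, 372, 385, 418, 430] [[12, 135, 89], [0, 223, 87], [0, 231, 96], [10, 145, 95], [2, 226, 80], [1, 218, 96]]
204 [371, 384, 417, 429] [[17, 118, 102], [0, 234, 85], [1, 224, 100], [17, 114, 85], [179, 215, 82], [3, 198, 98]]
```

Request:
arm_command:
  increments:
    - [0.005,-0.1,0.1,0,0,0]
    - [0.005,-0.104,0.3,0,0,0]
    - [0.005,-0.104,0.45,0,0,0]
    - [0.005,-0.104,0.56,0,0,0]
    - [0.005,-0.104,0.575,0,0,0]

```text
t: 9.3
tool_pos: [0.5017, 0.2931, 0.3355]
orientation: [-2.658, -1.674, 0.006]
force: [0.3, -0.4, -0.0]
opening: 0.0929
gripper_force: 0.0
```

Request:
arm_command:
  increments:
    - [0,0,0,0,0,0]
    - [0,0,0,0,0,0]
    - [0,0,0,0,0,0]
    - [0,0,0,0,0,0]
    - [0,0,0,0,0,0]
  fingers: 1
  force: 25

```text
t: 9.93
tool_pos: [0.5026, 0.2926, 0.3382]
orientation: [2.658, 1.672, 0.002]
force: [4.3, -1.2, -0.7]
opening: 0.0477
gripper_force: 2.1
```

Request:
arm_command:
  increments:
    - [0,0,0,0,0,0]
    - [0,0,0,0,0,0]
    - [0,0,0,0,0,0]
    - [0,0,0,0,0,0]
    - [0,0,0,0,0,0]

```text
t: 10.55
tool_pos: [0.5017, 0.2932, 0.3381]
orientation: [-2.658, -1.673, 0.001]
force: [-4.6, -0.3, 6.3]
opening: 0.0326
gripper_force: 25.0
```

Request:
arm_command:
  increments:
    - [0,0,0,0,0,0]
    - [0,0,0,0,0,0]
    - [0,0,0,0,0,0]
    - [0,0,-0.2,0,0,0]
    - [0,0,-0.45,0,0,0]
  fingers: -1

```text
t: 11.18
tool_pos: [0.5018, 0.2925, 0.427]
orientation: [-2.659, -1.673, 0.006]
force: [1.0, -0.1, 0.2]
opening: 0.0777
gripper_force: 0.0
```

Request:
arm_command:
  increments:
    - [0,0.1,-0.12,0,0,0]
    - [0,0.35,-0.12,0,0,0]
    - [0,0.6,-0.12,0,0,0]
    - [0,0.735,-0.12,0,0,0]
    - [0,0.735,-0.12,0,0,0]

```text
t: 11.8
tool_pos: [0.6361, 0.2277, 0.4506]
orientation: [-2.661, -1.67, 0.002]
force: [0.3, 0.1, 0.2]
opening: 0.093
gripper_force: 0.0
```

```bash
python3 - <<'E'
from h import *
c=read_camera("wrist"); save(c,"w5.png",s=1.5)
s=read_state(); M=R.from_rotvec(s["orientation"]).as_matrix(); print(s["t"],s["q"].round(3),s["tool_pos"],np.degrees(np.arctan2(M[1,1],M[0,1])),s["opening"])
h=cv2.cvtColor(c["image"],cv2.COLOR_RGB2HSV)
m=(((h[...,0]<8)|(h[...,0]>172))&(h[...,1]>140)&(h[...,2]>40))
y=(h[...,0]>20)&(h[...,0]<36)&(h[...,1]>110)&(h[...,2]>80)
for v in range(160,215,6):
  for n,mm in(("R",m),("Y",y)):
    d=np.flatnonzero(np.diff(np.r_[0,mm[v].astype(int),0])); print(v,n,d.tolist(),[float((M.T@(ray(c,u,v,.191)-s["tool_pos"]))[1].round(4)) for u in d], (M.T@(ray(c,250,v,.191)-s["tool_pos"]))[0].round(4))
E
```

```text
11.85 [0.27  0.323 1.184 0.    1.636 0.718] [0.63512471 0.22864937 0.45091256] -25.719468067219108 0.09276869464889352
160 R [] [] 0.0281
160 Y [] [] 0.0281
166 R [217, 227, 256, 266] [-0.0245, -0.017, 0.0048, 0.0124] 0.0235
166 Y [71, 73, 74, 76, 95, 103] [-0.1346, -0.1331, -0.1323, -0.1308, -0.1165, -0.1105] 0.0235
172 R [213, 226, 256, 268] [-0.0277, -0.0179, 0.0049, 0.0139] 0.0188
172 Y [57, 58, 59, 69, 71, 72, 73, 74, 75, 76, 80, 81, 82, 96] [-0.1459, -0.1452, -0.1444, -0.1368, -0.1353, -0.1346, -0.1338, -0.133, -0.1323, -0.1315, -0.1285, -0.1277, -0.127, -0.1164] 0.0188
178 R [211, 224, 256, 269] [-0.0294, -0.0195, 0.0049, 0.0148] 0.0141
178 Y [43, 57, 68, 85, 104, 105] [-0.1574, -0.1467, -0.1383, -0.1254, -0.1109, -0.1101] 0.0141
184 R [210, 224, 256, 269] [-0.0303, -0.0196, 0.0049, 0.0148] 0.0094
184 Y [35, 51, 64, 80] [-0.1644, -0.1521, -0.1421, -0.1299] 0.0094
190 R [211, 224, 256, 269] [-0.0297, -0.0197, 0.0049, 0.0149] 0.0046
190 Y [37, 51, 65, 81] [-0.1637, -0.1529, -0.1421, -0.1298] 0.0046
196 R [211, 224, 257, 269] [-0.0299, -0.0198, 0.0057, 0.015] -0.0002
196 Y [38, 52, 67, 82, 83, 84, 98, 99] [-0.1638, -0.153, -0.1414, -0.1297, -0.129, -0.1282, -0.1174, -0.1166] -0.0002
202 R [212, 223, 257, 269] [-0.0293, -0.0207, 0.0057, 0.0151] -0.0051
202 Y [39, 54, 69, 83] [-0.1639, -0.1522, -0.1406, -0.1297] -0.0051
208 R [] [] -0.0101
208 Y [41, 52, 71, 82] [-0.1633, -0.1546, -0.1398, -0.1312] -0.0101
214 R [] [] -0.0151
214 Y [] [] -0.0151
```

View pics/w5.png

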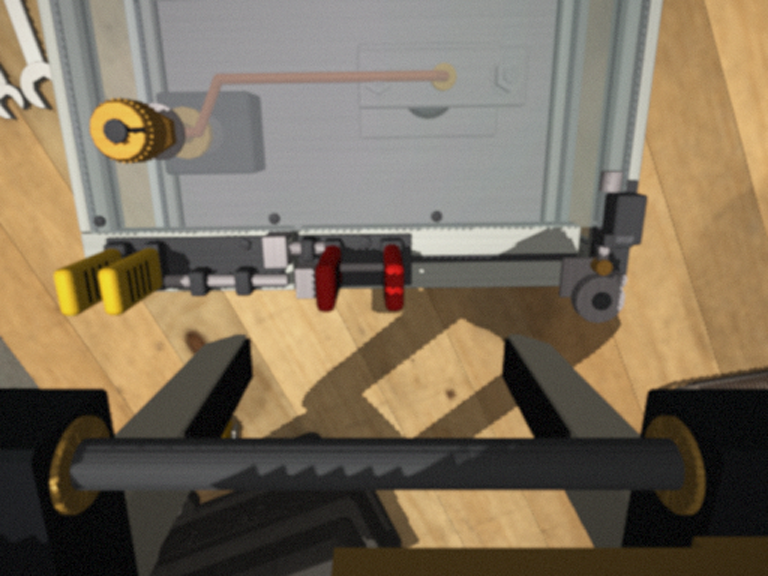

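Request:
arm_command:
  increments:
    - [0.005,-0.008,0.1,0,0,0]
    - [0.005,-0.008,0.3,0,0,0]
    - [0.005,-0.008,0.45,0,0,0]
    - [0.005,-0.008,0.55,0,0,0]
    - [0.005,-0.008,0.565,0,0,0]

```text
t: 12.48
tool_pos: [0.6326, 0.2311, 0.3365]
orientation: [-2.657, -1.674, 0.005]
force: [0.3, -0.5, 0.5]
opening: 0.093
gripper_force: 0.0
```

Request:
arm_command:
  increments:
    - [0,0,0,0,0,0]
    - [0,0,0,0,0,0]
    - [0,0,0,0,0,0]
    - [0,0,0,0,0,0]
    - [0,0,0,0,0,0]
  fingers: 1
  force: 45

```text
t: 13.1
tool_pos: [0.6333, 0.2313, 0.3393]
orientation: [-2.657, -1.673, 0.0]
force: [-7.0, 2.2, 3.7]
opening: 0.0475
gripper_force: 3.6
```

Request:
arm_command:
  increments:
    - [0,0,0,0,0,0]
    - [0,0,0,0,0,0]
    - [0,0,0,0,0,0]
    - [0,0,0,0,0,0]
    - [0,0,0,0,0,0]

```text
t: 13.72
tool_pos: [0.6344, 0.2305, 0.3392]
orientation: [2.658, 1.672, 0.003]
force: [5.5, 0.0, 0.7]
opening: 0.0323
gripper_force: 45.0
```

Request:
arm_command:
  increments:
    - [-0.043,-0.0062,0,0,0,-0.0191]
    - [-0.0862,-0.0099,0,0,0,-0.0382]
    - [-0.1296,-0.0109,0,0,0,-0.0573]
    - [-0.173,-0.0093,0,0,0,-0.0764]
    - [-0.2162,-0.0051,0,0,0,-0.0955]

```text
t: 14.35
tool_pos: [0.6151, 0.1916, 0.3392]
orientation: [2.376, 2.052, 0.005]
force: [12.3, 0.7, -3.0]
opening: 0.0326
gripper_force: 45.0
```

```bash
python3 - <<'E'
from h import *
s=read_state(); M=R.from_rotvec(s["orientation"]).as_matrix()
print(s["t"],s["q"].round(3),s["tool_pos"],np.degrees(np.arctan2(M[1,1],M[0,1])),s["force"],M.T@s["force"],s["wrist_torque"],s["opening"])
E
```

```text
14.35 [ 2.230e-01  2.830e-01  1.435e+00 -1.000e-03  1.420e+00  3.690e-01] [0.61514764 0.19162079 0.33920417] -8.366058752291996 [12.27020051  0.66786175 -2.9844153 ] [ 2.44325709 12.03094098  3.03274602] [ 0.17726009 -0.57489121  0.25531912] 0.03255770066531846
```

Request:
arm_command:
  increments:
    - [-0.043,0.0018,0,0,0,-0.0191]
    - [-0.0862,-0.0019,0,0,0,-0.0382]
    - [-0.1296,-0.0029,0,0,0,-0.0573]
    - [-0.173,-0.0013,0,0,0,-0.0764]
    - [-0.2162,0.0029,0,0,0,-0.0955]

```text
t: 14.98
tool_pos: [0.6089, 0.1496, 0.3393]
orientation: [2.042, 2.386, 0.004]
force: [7.5, 4.1, -2.3]
opening: 0.0328
gripper_force: 45.0
```

Request:
arm_command:
  increments:
    - [-0.043,-0.0062,0,0,0,-0.0191]
    - [-0.0862,-0.0099,0,0,0,-0.0382]
    - [-0.1296,-0.0109,0,0,0,-0.0573]
    - [-0.173,-0.0093,0,0,0,-0.0764]
    - [-0.2162,-0.0051,0,0,0,-0.0955]

```text
t: 15.6
tool_pos: [0.6148, 0.1069, 0.3392]
orientation: [1.662, 2.663, 0.005]
force: [10.6, 6.8, -3.7]
opening: 0.0327
gripper_force: 45.0
```

```bash
python3 - <<'E'
from h import *
s=read_state(); M=R.from_rotvec(s["orientation"]).as_matrix()
print(s["t"],s["q"].round(3),s["tool_pos"],np.degrees(np.arctan2(M[1,1],M[0,1])),M.T@s["force"],s["wrist_torque"],s["opening"])
E
```

```text
15.6 [ 9.000e-02  2.300e-01  1.497e+00  1.000e-03  1.411e+00 -3.650e-01] [0.61479652 0.10689727 0.33921064] 26.061774023622174 [ 1.44666342 12.50258835  3.71891047] [ 0.74259731 -0.55817245  0.05967805] 0.0326760364053822
```

Request:
arm_command:
  increments:
    - [-0.043,0.0018,0,0,0,-0.0191]
    - [-0.0862,-0.0019,0,0,0,-0.0382]
    - [-0.1296,-0.0029,0,0,0,-0.0573]
    - [-0.173,-0.0013,0,0,0,-0.0764]
    - [-0.2162,0.0029,0,0,0,-0.0955]

```text
t: 16.23
tool_pos: [0.6336, 0.0683, 0.3392]
orientation: [1.246, 2.883, 0.003]
force: [2.4, 5.8, 2.2]
opening: 0.0325
gripper_force: 45.0
```

Request:
arm_command:
  increments:
    - [-0.043,-0.0012,0,0,0,-0.0191]
    - [-0.0862,-0.0049,0,0,0,-0.0382]
    - [-0.1296,-0.0059,0,0,0,-0.0573]
    - [-0.173,-0.0043,0,0,0,-0.0764]
    - [-0.2162,-0.0001,0,0,0,-0.0955]

```text
t: 16.85
tool_pos: [0.6629, 0.0365, 0.3393]
orientation: [-0.801, -3.037, -0.001]
force: [-2.0, 4.2, 5.0]
opening: 0.0324
gripper_force: 45.0
```

Request:
arm_command:
  increments:
    - [-0.022,-0.0035,0,0,0,-0.0095]
    - [-0.043,-0.0062,0,0,0,-0.0191]
    - [-0.0575,-0.008,0,0,0,-0.0255]
    - [-0.0575,-0.008,0,0,0,-0.0255]
    - [-0.0575,-0.008,0,0,0,-0.0255]

```text
t: 17.48
tool_pos: [0.672, 0.0297, 0.3393]
orientation: [0.683, 3.066, 0.001]
force: [-3.3, 3.4, 5.6]
opening: 0.0325
gripper_force: 45.0
```

```bash
python3 - <<'E'
from h import *
c=read_camera("top"); save(c,"t2.png",s=1.5)
s=read_state(); M=R.from_rotvec(s["orientation"]).as_matrix()
print(s["t"],s["q"].round(3),s["tool_pos"],np.degrees(np.arctan2(M[1,1],M[0,1])),M.T@s["force"],s["wrist_torque"],s["opening"])
E
```

```text
17.525 [-3.200e-02  3.600e-01  1.341e+00  1.000e-03  1.440e+00 -1.165e+00] [0.67196733 0.02971948 0.33927248] 64.89670766357483 [ 4.16577229  2.69461391 -5.28460747] [0.3900693  0.7503012  0.03434545] 0.032483268812393724
```

View pics/t2.png

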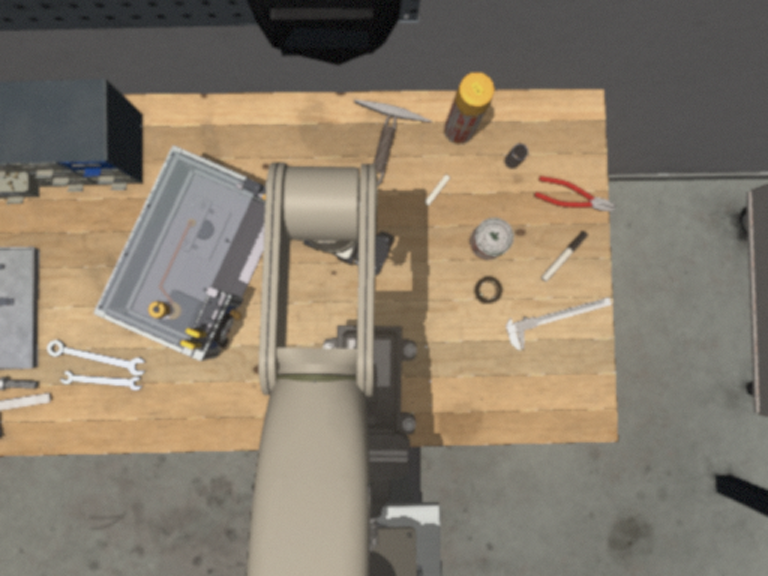

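The top view shows the gate swung out under the wrist. The arm turned about 90.6°, the bystanders in view are where they started, and the tape measure is hidden under the arm. I'll let it settle for one call, then hand in.

Request:
arm_command:
  increments:
    - [0,0,0,0,0,0]
    - [0,0,0,0,0,0]
    - [0,0,0,0,0,0]
    - [0,0,0,0,0,0]
    - [0,0,0,0,0,0]

```text
t: 18.15
tool_pos: [0.672, 0.0297, 0.3393]
orientation: [0.683, 3.066, 0.001]
force: [-2.1, 4.4, 4.7]
opening: 0.0326
gripper_force: 45.0
```

```bash
python3 -c "
from plant import *
s=read_state(); print(s['t'],s['dq'].round(3),s['opening'],s['gripper_force']); print(close_job())"
```

```text
18.15 [-0.001 -0.    -0.    -0.001 -0.001 -0.001] 0.032572089545538196 45.00715970993042
the job is handed in; nothing more can be done
None
```

I vented the guard, drew the frame bolt and swung the gate open to about 90°; it is held still there with the red tabs squeezed at 45 N. I handed the job in at 18.2 s; no verdict came back, and the tape measure was hidden under the arm in the last picture.

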